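# Zero the bench slide on its gauge block and back it off one turn

## Robot

A 6-joint arm with a two-finger parallel gripper is mounted at the origin on the work surface. World frame = base frame: x ahead of the robot, y to its left, z up, the work surface at z = 0. Lengths are in m, angles in rad, forces in N, time in s.
With the tool pointing down it reaches from about 0.35 to 0.975 m from the base axis. Payload 7.1 kg.
Tool frame: the origin (TCP) lies midway between the tips of the shut fingers; the grasp point (between the pads) lies 19 mm behind it; z points along the fingers, y is the line along which they close (so a half turn about z gives the same grasp; the last joint's range is limited). The gripper opens to 88 mm and grips with 3 to 60 N. Pads are 20 mm wide; open, the fingers measure 115 mm over their backs; the gripper's body (75 mm by 178 mm) begins 61 mm behind the grasp point.
Start: joints at [1.189, 0.423, 1.63, -0, 1.089, -0.019], TCP at [0.222, 0.584, 0.223] pointing down, gripper open.
Joint ranges: [-3, 3], [-0.9, 2.11], [0.09, 2.58], [-1.31, 4.45], [0.11, 2.69], [-2.54, 2.54]. Speed limits (rad/s): [2.39, 2.39, 3.01, 3.14, 3.14, 3.14].

## Interface

Orientations are given as a unit quaternion [w, x, y, z].
In Python, from station import move_pose, movel, movej, command_gripper, wait, inverse_kinematics, read_camera, camera_info, MotionError, job_done, get_time, get_joint_pos, get_qvel, get_effort, get_tcp_pos, get_ee_rot, get_ft_force, get_ft_torque, get_grip_width, get_finger_force gives the robot as it stands. Calls block until the motion is done:
- move_pose(position, orientation): joint-space move of the TCP to a pose.
- movel(position, frame=None, v=0.15, until_force=None): straight line of the TCP; frame=None keeps the orientation; v is the mean speed in m/s. With until_force (N) it stops when the force on the tool has changed by that much, and returns True; else False.
- movej(angles): joint-space move.
- command_gripper(opening): opening from 0.0 (shut) to 1.0 (fully open); the grip force is fixed at half the most; returns when the fingers have stopped.
- wait(seconds).
- inverse_kinematics(position, orientation): joint angles nearest the present ones, or None.
- read_camera(name): name is "side" or "top" or "wrist"; returns the picture (480x640x3 uint8, red, green, blue); there is no depth.
- camera_info(name): a dict with "intrinsics" (3x3 intrinsics, pixels), "dist" ([k1, k2, p1, p2, k3] as OpenCV has them; the pictures are not rectified), "T" (4x4, takes a point from camera to world coordinates); the wrist camera has in their place "tool_from_camera" (4x4, takes a point from camera to tool coordinates, whose origin is the TCP and whose axes are the flange's). Camera axes: x right, y up, looking along -z (the intrinsics and any distortion apply to the point x, -y, -z); pixel columns grow to the right and rows downward; lengths in m; the calibration is good to about 2 mm. A picture is of the moment at which its call begins: read the wrist's pose just before it. camera_info takes no time and is no camera call.
A pose or a line that the arm cannot do raises MotionError and nothing moves.
- job_done(): hands the job in; it is judged then, once.
Readings, each from a call of its own:
- get_time(): time.
- get_joint_pos(): joint angles.
- get_qvel(): joint speeds.
- get_effort(): joint torques, N m.
- get_tcp_pos(): TCP position.
- get_ee_rot(): TCP orientation.
- get_ft_force(): force on the tool from outside, world axes, zero at the start.
- get_ft_torque(): the same for the moment, N m.
- get_grip_width(): opening from 0.0 (shut) to 1.0 (fully open).
- get_finger_force(): force on a finger pad.
Only numpy, scipy, OpenCV 4.12 (cv2) and the standard library are available. Lean on these libraries where they do the work, as an engineer would, in place of code of your own. Each camera call takes 0.05 s, during which the arm holds its last target. There are 200 camera calls.

## Task

Wind the handwheel of the blue bench slide clockwise until its jaw nips the aluminium gauge block firmly against the anvil, without crushing it. Then back the jaw off by exactly one full turn of the screw: the wheel has a lot of slack, so turn it counter-clockwise until the slack is taken up and count the one turn only from where the screw starts to move. Let go of the wheel, leave the gauge block standing against the anvil, and do not disturb the other things on the bench.

Things in the scene. Friction and masses are not known exactly. Their poses are not given: they have to be found in the camera images.
- slide_base: Fixed blue-and-steel bench slide, 110 x 370 mm. Origin on the table right under the vertical axis of the handwheel; z up; +y runs along the bed from wheel to anvil. Under the wheel a blue gearbox, 90 x 90 mm, 80 mm high. Steel bed 60 mm wide, top 30 mm above the table.
- anvil_face (a point): Middle of the face of the blue fixed anvil at the far end of the bed: 270 mm along the slide's y from the wheel's axis, 50 mm above the table; the face is square to y; anvil top 80 mm above the table.
- carriage: Grey carriage with steel jaw, 88 mm wide, 50 mm long, top 73 mm above the table, between gearbox and anvil. Origin: in the plane of the jaw face that looks to the anvil, at table height; axes as the slide's. Only the screw drives it: clockwise (from above) towards the anvil, counter-clockwise away, 16 mm for each turn of the screw.
- wheel_hub (a point): Top centre of the handwheel's hub, on its axis, 123 mm above the table. Dark steel wheel, 124 mm across, rim top 112 mm above the table. Worn keys: between driving the screw one way and the other the wheel has free play of a good part of a turn (amount unknown, it starts anywhere in it). It can be turned without limit for this job and stays where it is left.
- crank_knob (a point): Middle of the upright red knob on the wheel rim: 22 mm in diameter, from 115 to 161 mm above the table, this point 141 mm; 52 mm from the wheel axis. It spins freely, so hold it from above and lead it round without turning the hand. Force to lead it: about 1 N in the free play, 7 N while the screw moves, more once the block is nipped (each further 1 N there squeezes the block 20 N harder).
- gauge_block: Loose aluminium block 40 x 50 x 40 mm (50 mm along the slide's y), about 0.2 kg, on the bed between jaw and anvil, with a few mm of room on both sides; origin at the centre of its underside, 30 mm above the table. It yields under a squeeze by up to about a millimetre; a firm nip is 50 N or more (aim near 120), over 300 N would crush it.
- steel_block: Bystander: steel block 60 x 90 x 45 mm, origin at the centre of its underside.
- spray: Bystander: blue bottle, 70 mm in diameter, 160 mm tall, origin at the centre of its underside.
- driver: Bystander: screwdriver lying on the table, origin under its middle.
- spanner: Bystander: open spanner lying on the table, origin under its middle.
- tub: Bystander: white plastic tub, 90 mm in diameter, 70 mm tall, origin at the centre of its underside.
- spare_gauge: Bystander: spare brass gauge block 40 x 50 x 25 mm, origin at the centre of its underside.
Things that resemble listed ones, but are neither listed nor needed, are in the scene too. Of the things like the gauge_block, leave any that is black or orange; of the rest the larger one is meant.

How it is judged:
On the way:
1. the jaw nips the gauge block against the anvil with at least 50 N (contact force between gauge_block and carriage above 50 N), for 0.2 s.
At the end, for the whole second after the job is handed in: After the nip, the jaw stands one turn of the screw (16 mm, within 1.8 mm) back from where it nipped the gauge block; the block stands upright on the bed within 3 mm of the anvil, at rest; the wheel is released (y of carriage in the frame of slide_base between 0.2022 and 0.2058 m and y of gauge_block in the frame of slide_base above 0.242 m and z of gauge_block in the frame of slide_base between 0.028 and 0.033 m and angle between gauge_block's own z axis and vertical below 0.05 rad and linear speed of gauge_block below 0.01 m/s); the robot touches nothing.
It fails at once if the gauge block is squeezed with more than 300 N (contact force between gauge_block and carriage above 300 N).
It fails at once if the gauge block is tipped (angle between gauge_block's own z axis and vertical above 0.15 rad).
It fails at once if a bystander is shifted by more than 20 mm (distance of any of steel_block, spray, driver, spanner, tub, spare_gauge from where it was at the start of the episode above 0.02 m).
It also fails if it takes over 72 s, if anything falls off the work surface, if the arm or the gripper's body presses on something with over 40 N, if the wrist force passes 120 N, or if a joint passes its speed limit or range.

## Working session

There is one attempt and no reset: what is moved stays moved. The work goes in short steps, each a Python script; the robot and the scene stay as the last script left them, time stands still between calls to the robot, and variables do not carry over. Pictures are saved under pics/ and viewed, at most 10 in all, crops included, and the job is handed in when it is done.

```bash
ls; mkdir -p pics; python3 - <<'E'
from station import *
import cv2
for n in ("top","side"):
    im=read_camera(n); cv2.imwrite(f"pics/{n}0.png",im[:,:,::-1])
    i=camera_info(n); print(n,i)
print(get_time())
E
```

```text
pics
top {'intrinsics': array([[554.42714595,   0.        , 320.47370028],
       [  0.        , 554.42714595, 244.66688382],
       [  0.        ,   0.        ,   1.        ]]), 'dist': array([-0.00448281,  0.        ,  0.        ,  0.        ,  0.        ]), 'T': array([[ 1.74314031e-02,  9.96138022e-01, -8.60534020e-02,
         4.26364618e-01],
       [-9.99847752e-01,  1.72989514e-02, -2.28469673e-03,
        -1.40784584e-02],
       [-7.87239654e-04,  8.60801260e-02,  9.96287906e-01,
         1.83715096e+00],
       [ 0.00000000e+00,  0.00000000e+00,  0.00000000e+00,
         1.00000000e+00]])}
side {'intrinsics': array([[479.57941663,   0.        , 316.94273111],
       [  0.        , 479.57941663, 239.26475614],
       [  0.        ,   0.        ,   1.        ]]), 'dist': array([0.02005105, 0.        , 0.        , 0.        , 0.        ]), 'T': array([[-0.98404629,  0.09605119, -0.14975673,  0.35297821],
       [-0.17764704, -0.48449478,  0.8565666 ,  1.26633974],
       [ 0.00971788,  0.86950502,  0.4938285 ,  0.85872371],
       [ 0.        ,  0.        ,  0.        ,  1.        ]])}
0.1
```

View pics/top0.png

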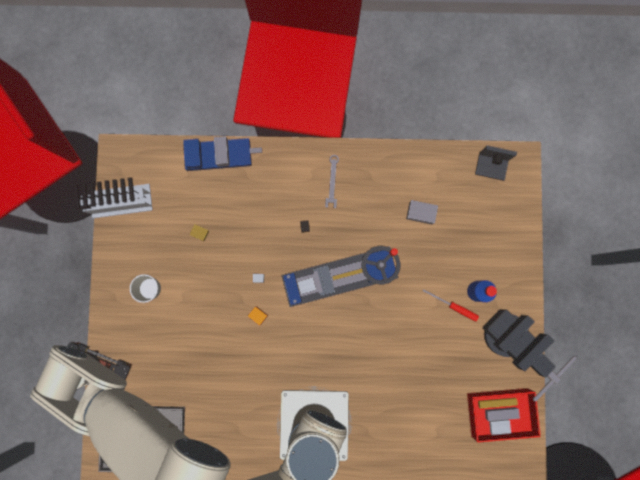

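View pics/side0.png

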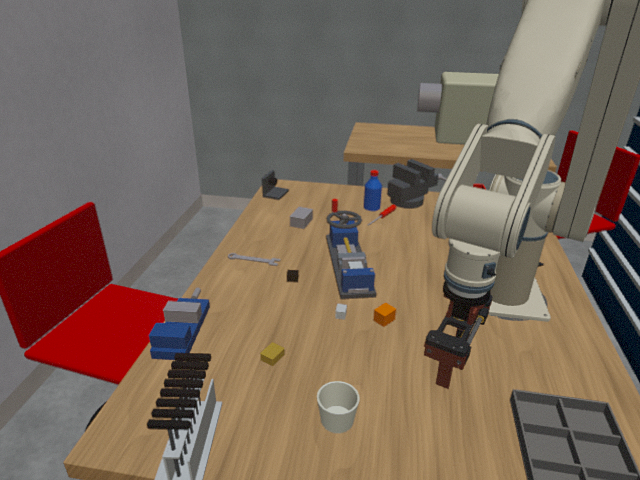

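The slide lies mid-table: in the top view the wheel is near (381,265), the red knob (395,252), the anvil (292,289), and the gauge block on the bed (307,285). I'll segment these in code.

```bash
cat > h.py <<'E'
import numpy as np, cv2
from station import *
def ray(n,px):
    i=camera_info(n); T=i["T"]
    u=cv2.undistortPoints(np.array([[px]],float),i["intrinsics"],i["dist"])[0,0]
    return T[:3,3], T[:3,:3]@np.array([u[0],-u[1],-1])
def at(n,px,z):
    o,d=ray(n,px); return o+d*(z-o[2])/d[2]
def proj(n,p):
    i=camera_info(n); T=i["T"]; c=T[:3,:3].T@(np.asarray(p)-T[:3,3]); c=c*[1,-1,-1]
    return cv2.projectPoints(c.reshape(1,1,3),np.zeros(3),np.zeros(3),i["intrinsics"],i["dist"])[0][0,0]
E
python3 - <<'E'
from h import *
im=cv2.imread("pics/top0.png"); hsv=cv2.cvtColor(im,cv2.COLOR_BGR2HSV)
def cen(mask,x0,x1,y0,y1):
    m=np.zeros_like(mask);m[y0:y1,x0:x1]=mask[y0:y1,x0:x1]; ys,xs=np.nonzero(m); return xs.mean(),ys.mean(),len(xs)
red=((hsv[...,0]<8)|(hsv[...,0]>172))&(hsv[...,1]>150)&(hsv[...,2]>80)
k=cen(red,375,405,240,290);print("knob",k,at("top",k[:2],.161 if 0 else .15))
blue=(hsv[...,0]>100)&(hsv[...,0]<130)&(hsv[...,1]>120)
a=cen(blue,280,303,265,310);print("anvil",a,at("top",a[:2],.08))
c=cv2.resize(im[235:315,270:410],None,fx=5.5,fy=5.5,interpolation=cv2.INTER_CUBIC);cv2.imwrite("pics/c.png",c)
s=cv2.imread("pics/side0.png"); hs=cv2.cvtColor(s,cv2.COLOR_BGR2HSV)
r=((hs[...,0]<8)|(hs[...,0]>172))&(hs[...,1]>150)&(hs[...,2]>60)
k=cen(r,325,345,195,215);print("side knob",k,at("side",k[:2],.141))
E
```

```text
knob (np.float64(393.69565217391306), np.float64(251.47826086956522), 46) [ 0.55511345 -0.23394509  0.15      ]
anvil (np.float64(292.087786259542), np.float64(288.6832061068702), 262) [0.43700425 0.07719512 0.08      ]
side knob (np.float64(334.2857142857143), np.float64(204.71428571428572), 70) [ 0.55470416 -0.22941751  0.141     ]
```

View pics/c.png

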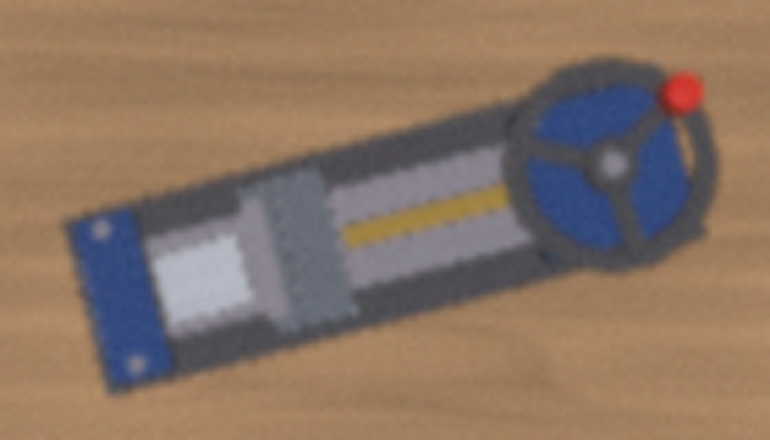

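Crop: hub at crop (613,163) → px (381.4,264.6); knob crop (684,93) → (394.3,251.9); the jaw is close to the bright gauge block. Now hub/knob geometry and checks, then a hover with the wrist camera.

```bash
python3 - <<'E'
from h import *
f=lambda x,y:(270+(x+.5)/5.5-.5,235+(y+.5)/5.5-.5)
hub=at("top",f(613,163),.123); rim=at("top",f(611,163),.112)
kn=at("top",f(684,93),.161); kn2=at("top",(393.7,251.5),.15)
an=at("top",f((102+137)/2,(230+364)/2),.08); A=at("top",f(152,300),.08) 
print(hub,rim,kn,kn2,an)
for k in(kn,kn2):print(np.linalg.norm((k-hub)[:2]))
d=(an-hub)[:2];print("anvil dist",np.linalg.norm(d),np.degrees(np.arctan2(*d[::-1])))
u=d/np.linalg.norm(d)
for nm,p,z in(("anvilface",(155,288),.08),("blockfar",(160,290),.07),("blocknear",(246,270),.07),("jaw",(262,260),.073)):
    print(nm,(at("top",f(*p),z)-hub)[:2]@u)
# hover
k=kn2; q=get_ee_rot(); print(q)
for ang in np.arange(-90,91,30):
    Q=np.array([0,np.cos(np.radians(ang/2)),np.sin(np.radians(ang/2)),0])
    j=inverse_kinematics([k[0],k[1],.24],Q); print(ang,None if j is None else np.round(j,2))
print(camera_info("wrist"))
E
```

```text
[ 0.51694524 -0.1985724   0.123     ] [ 0.51750686 -0.19862425  0.112     ] [ 0.55422158 -0.23329666  0.161     ] [ 0.55504718 -0.23395876  0.15      ] [0.43725246 0.079633   0.08      ]
0.05094408359405751
0.051999536304362
anvil dist 0.2893945140989319 105.98452082642308
anvilface 0.2683764601584768
blockfar 0.2662553562054624
blocknear 0.2152767789030517
jaw 0.20484693806857351
[-1.26571072e-04  1.80405420e-01  9.83592107e-01 -6.59937220e-04]
-90 None
-60 [-0.42  0.37  1.67 -0.    1.1   2.2 ]
-30 [-0.42  0.37  1.67 -0.    1.1   1.68]
0 [-0.42  0.37  1.67 -0.    1.1   1.15]
30 [-0.42  0.37  1.67 -0.    1.1   0.63]
60 [-0.42  0.37  1.67 -0.    1.1   0.1 ]
90 [-0.42  0.37  1.67 -0.    1.1  -0.42]
{'intrinsics': array([[353.67406256,   0.        , 317.37491838],
       [  0.        , 353.67406256, 239.17253775],
       [  0.        ,   0.        ,   1.        ]]), 'dist': array([-0.02891648,  0.        ,  0.        ,  0.        ,  0.        ]), 'tool_from_camera': array([[-5.95692205e-04,  9.55188445e-01,  2.95997770e-01,
         8.06351053e-02],
       [ 9.99999820e-01,  5.90673757e-04,  1.06376987e-04,
        -1.05800453e-03],
       [-7.32280456e-05,  2.95997780e-01, -9.55188625e-01,
        -1.61277261e-01],
       [ 0.00000000e+00,  0.00000000e+00,  0.00000000e+00,
         1.00000000e+00]])}
```

```bash
cat >> h.py <<'E'
Q=np.array([0,np.cos(np.radians(30)),np.sin(np.radians(30)),0])
from scipy.spatial.transform import Rotation as R
def wray(px,p,q):
    i=camera_info("wrist"); T=i["tool_from_camera"]
    u=cv2.undistortPoints(np.array([[px]],float),i["intrinsics"],i["dist"])[0,0]
    W=R.from_quat([q[1],q[2],q[3],q[0]]).as_matrix()
    return p+W@T[:3,3], W@T[:3,:3]@np.array([u[0],-u[1],-1])
E
python3 - <<'E'
from h import *
command_gripper(.55)
move_pose([.555,-.2335,.24],Q)
p,q=np.array(get_tcp_pos()),get_ee_rot()
im=read_camera("wrist")[:,:,::-1]; cv2.imwrite("pics/w1.png",im)
hsv=cv2.cvtColor(np.ascontiguousarray(im),cv2.COLOR_BGR2HSV)
red=(((hsv[...,0]<8)|(hsv[...,0]>172))&(hsv[...,1]>150)&(hsv[...,2]>60)).astype(np.uint8)
n,l,s,c=cv2.connectedComponentsWithStats(red)
for k in range(1,n):
    if s[k,4]>60:
        o,d=wray(c[k],p,q); print(s[k],c[k],*[ (o+d*(z-o[2])/d[2]) for z in(.161,.145)])
print(p,get_time(),get_ft_force(),get_grip_width())
E
```

```text
[303 223  30  41 965] [317.47046632 243.38549223] [ 0.55785932 -0.2306735   0.161     ] [ 0.55527831 -0.23515097  0.145     ]
[284 406  20  44 769] [293.57607282 427.45903771] [ 0.45689219 -0.36462338  0.161     ] [ 0.4475877  -0.37802068  0.145     ]
[ 0.55528988 -0.23282489  0.23998472] 4.0167 [-0.69349473 -0.33710331 -0.10812267] 0.5499822573147993
```

View pics/w1.png

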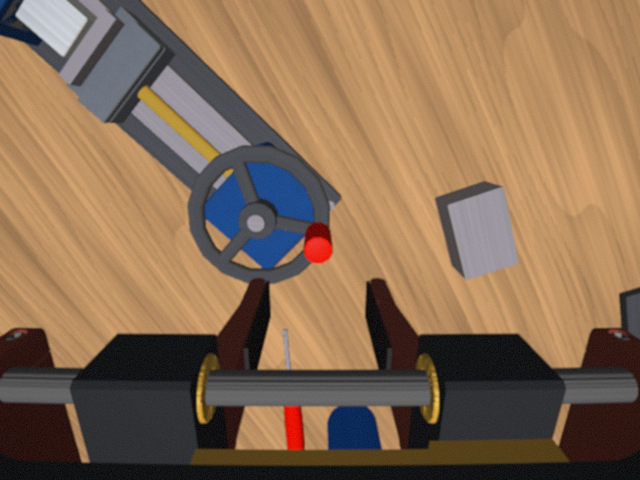

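The wrist view confirms the knob at (.555,-.234) with free space around it. Grip and test the first few steps of turning.

```bash
cat >> h.py <<'E'
import json
C=np.array([.5172,-.1985]); Z=.127; RAD=.052
def ft(n=1): return np.array(get_ft_force())
def step(th,v=.06,C=C):
    """lead knob to angle th (rad); returns tangential (resisting cw, + = resists ccw), radial force"""
    u=np.array([np.cos(th),np.sin(th)])
    movel([*(C+RAD*u),Z],frame=None,v=v)
E
python3 - <<'E'
from h import *
movel([.555,-.2342,Z],v=.1,until_force=8)
wait(.2); b=ft(); print("bias",b,get_tcp_pos())
command_gripper(0.1); wait(.2)
p=np.array(get_tcp_pos()); print("grip",get_grip_width()*88,get_finger_force(),p,ft()-b)
json.dump(b.tolist(),open("bias.json","w"))
th=np.arctan2(*(p[:2]-C)[::-1]); print(np.degrees(th),np.linalg.norm(p[:2]-C),get_time())
for i in range(6):
    th-=np.radians(10); step(th); f=ft()-b
    p=np.array(get_tcp_pos())[:2]-C; u=p/np.linalg.norm(p); t=np.array([-u[1],u[0]])
    print(round(np.degrees(th)),"t=%.1f r=%.1f z=%.1f"%(f[:2]@t,f[:2]@u,f[2]),"act",np.round(np.degrees(np.arctan2(p[1],p[0])),1),round(np.linalg.norm(p)*1e3,1),get_time())
E
```

```text
bias [ 0.28307013 -0.43690575 -0.63484384] [ 0.55532743 -0.2343343   0.12758817]
grip 21.158400506289404 29.998784959316254 [ 0.55495559 -0.23415836  0.12699078] [-0.87379057  1.53076535  0.42557568]
-43.363664520662255 0.05193267725187443 6.2333
-53 t=0.3 r=0.8 z=0.7 act -54.1 52.1 6.5333
-63 t=0.1 r=1.2 z=0.7 act -63.9 52.3 6.8333
-73 t=-0.4 r=1.5 z=1.3 act -73.8 52.4 7.1333
-83 t=-0.2 r=3.9 z=0.8 act -84.0 52.5 7.4333
-93 t=-0.8 r=5.2 z=2.1 act -93.9 52.6 7.7333
-103 t=-1.3 r=6.2 z=3.5 act -104.1 52.7 8.0333
```

```bash
cat >> h.py <<'E'
B=np.array(json.load(open("bias.json"))) if __import__("os").path.exists("bias.json") else 0
class Lead:
    def __init__(s,C):
        s.C=np.array(C); p=np.array(get_tcp_pos())[:2]-s.C; s.th=np.arctan2(p[1],p[0])
    def step(s,deg,v=.06):
        s.th+=np.radians(deg); u=np.array([np.cos(s.th),np.sin(s.th)]); tg=np.array([-u[1],u[0]])
        s.hit=movel([*(s.C+RAD*u),Z],v=v,until_force=15)
        F=[]
        for _ in range(3): wait(.03); F.append(ft()-B)
        f=np.mean(F,0); s.t,s.r,s.z=f[:2]@tg,f[:2]@u,f[2]
        p=np.array(get_tcp_pos())[:2]-s.C; s.act=np.degrees(np.arctan2(p[1],p[0]))
        s.C=s.C+np.clip(.06e-3*s.r,-.4e-3,.4e-3)*u
        print("%.0f act %.1f t=%.1f r=%.1f z=%.1f C=%s T=%.1f"%(np.degrees(s.th),s.act,s.t,s.r,s.z,np.round(s.C*1e3,1),get_time()),"HIT" if s.hit else "")
E
python3 - <<'E'
from h import *
L=Lead([.5172,-.1988])
for i in range(14):
    L.step(-10)
    if L.t>9.5 or L.hit: break
E
```

```text
-114 act -115.2 t=-0.7 r=6.3 z=4.1 C=[ 517.  -199.1] T=8.4 
-124 act -125.3 t=-1.3 r=5.4 z=4.6 C=[ 516.9 -199.4] T=8.8 
-134 act -134.8 t=-1.6 r=4.8 z=4.7 C=[ 516.7 -199.6] T=9.2 
-144 act -144.4 t=-0.9 r=4.5 z=4.7 C=[ 516.4 -199.8] T=9.7 
-154 act -154.2 t=-1.1 r=3.9 z=5.0 C=[ 516.2 -199.9] T=10.1 
-164 act -163.5 t=2.2 r=4.2 z=3.8 C=[ 516.  -199.9] T=10.4 
-174 act -173.7 t=3.5 r=3.1 z=3.0 C=[ 515.8 -200. ] T=10.8 
-184 act 176.1 t=3.2 r=1.6 z=2.4 C=[ 515.7 -200. ] T=11.2 
-194 act 165.8 t=3.7 r=0.5 z=2.3 C=[ 515.7 -199.9] T=11.7 
-204 act 155.7 t=3.7 r=0.1 z=1.8 C=[ 515.7 -199.9] T=12.1 
-214 act 145.8 t=3.9 r=-0.5 z=2.0 C=[ 515.7 -200. ] T=12.4 
-224 act 135.9 t=3.2 r=-0.7 z=2.9 C=[ 515.7 -200. ] T=12.8 
-234 act 126.0 t=3.7 r=0.0 z=3.1 C=[ 515.7 -200. ] T=13.2 
-244 act 116.1 t=3.8 r=1.6 z=4.3 C=[ 515.7 -199.9] T=13.7
```

The screw engaged near -160° (resistance step of about 5 N). Continuing, stopping on any rise.

```bash
python3 - <<'E'
from h import *
L=Lead([.5157,-.1999]); n=0
while n<250:
    d=10 if n<120 else 6
    L.step(-d); n+=d
    if L.t>6 or L.hit: break
E
```

```text
106 act 106.4 t=4.1 r=2.5 z=4.4 C=[ 515.7 -199.8] T=14.1 
96 act 96.3 t=3.8 r=3.2 z=4.2 C=[ 515.6 -199.6] T=14.4 
86 act 86.2 t=4.1 r=3.0 z=3.7 C=[ 515.7 -199.4] T=14.8 
76 act 76.1 t=4.4 r=2.0 z=3.4 C=[ 515.7 -199.3] T=15.2 
66 act 66.1 t=4.5 r=2.1 z=2.3 C=[ 515.7 -199.2] T=15.7 
56 act 56.0 t=4.5 r=1.3 z=2.2 C=[ 515.8 -199.1] T=16.1 
46 act 46.1 t=4.5 r=0.9 z=2.4 C=[ 515.8 -199.1] T=16.4 
36 act 36.0 t=5.1 r=0.4 z=2.3 C=[ 515.8 -199. ] T=16.9 
26 act 26.0 t=4.7 r=0.2 z=1.8 C=[ 515.8 -199. ] T=17.2 
16 act 16.1 t=4.6 r=0.4 z=1.2 C=[ 515.9 -199. ] T=17.6 
6 act 6.1 t=4.9 r=0.2 z=1.4 C=[ 515.9 -199. ] T=18.1 
-4 act -3.9 t=3.8 r=-0.1 z=1.0 C=[ 515.9 -199. ] T=18.4 
-10 act -9.8 t=5.6 r=0.3 z=0.2 C=[ 515.9 -199. ] T=18.8 
-16 act -15.8 t=4.9 r=-0.0 z=0.8 C=[ 515.9 -199. ] T=19.1 
-22 act -21.8 t=5.1 r=0.4 z=0.3 C=[ 515.9 -199. ] T=19.5 
-28 act -27.8 t=5.6 r=-0.0 z=0.4 C=[ 515.9 -199. ] T=19.9 
-34 act -33.8 t=4.6 r=0.5 z=-0.7 C=[ 515.9 -199.1] T=20.2 
-40 act -39.8 t=5.4 r=-0.4 z=-0.5 C=[ 515.9 -199. ] T=20.6 
-46 act -45.1 t=7.5 r=-0.7 z=-0.9 C=[ 515.9 -199. ] T=20.9
```

```bash
python3 - <<'E'
from h import *
L=Lead([.5159,-.199])
L.th=np.radians(-46); n=0
while n<24:
    L.step(-2,v=.03); n+=2
    if L.t>10.2 or L.hit: break
E
```

```text
-48 act -46.5 t=10.1 r=-1.0 z=-1.6 C=[ 515.9 -199. ] T=21.2 
-50 act -48.1 t=11.7 r=-1.1 z=-2.3 C=[ 515.8 -198.9] T=21.6
```

Resistance rose steadily to about 6.5 N above the running level (~130 N squeeze). Hold briefly and check by camera.

```bash
python3 - <<'E'
from h import *
wait(.3); print(ft()-B)
a=read_camera("side")[:,:,::-1]; t=read_camera("top")[:,:,::-1]
a=cv2.resize(a[200:310,310:400],None,fx=4,fy=4,interpolation=2); t=cv2.resize(t[235:315,270:360],None,fx=4.4,fy=4.4,interpolation=2)
o=np.zeros((max(a.shape[0],t.shape[0]),a.shape[1]+t.shape[1],3),np.uint8); o[:a.shape[0],:a.shape[1]]=a; o[:t.shape[0],a.shape[1]:]=t
cv2.imwrite("pics/nip.png",o)
E
```

```text
[ 8.20720077  8.29774026 -1.89536229]
```

View pics/nip.png

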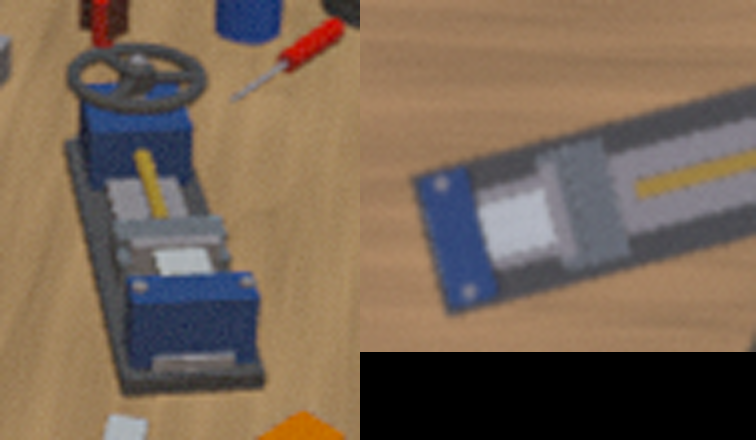

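Jaw, block and anvil touch without gaps. Now counter-clockwise to find the end of the slack.

```bash
python3 - <<'E'
from h import *
L=Lead([.5158,-.1989]); n=0;c=0
while n<350 and c<3:
    L.step(8); n+=8
    c=c+1 if L.t<-3.8 else 0
E
```

```text
-40 act -40.5 t=0.6 r=2.2 z=0.7 C=[ 515.9 -199. ] T=22.4 
-32 act -31.9 t=1.1 r=2.0 z=0.5 C=[ 516. -199.] T=22.8 
-24 act -23.8 t=1.6 r=2.9 z=1.1 C=[ 516.2 -199.1] T=23.1 
-16 act -15.8 t=0.9 r=2.4 z=1.9 C=[ 516.3 -199.2] T=23.5 
-8 act -7.8 t=0.8 r=2.1 z=3.1 C=[ 516.4 -199.2] T=23.9 
-0 act 0.2 t=0.9 r=0.6 z=2.6 C=[ 516.5 -199.2] T=24.2 
8 act 8.2 t=0.6 r=0.3 z=2.5 C=[ 516.5 -199.2] T=24.6 
16 act 16.2 t=1.6 r=-0.6 z=2.9 C=[ 516.4 -199.2] T=25.0 
24 act 24.2 t=1.2 r=-1.2 z=2.1 C=[ 516.4 -199.2] T=25.4 
32 act 32.2 t=1.3 r=-0.9 z=1.7 C=[ 516.3 -199.2] T=25.7 
40 act 40.2 t=0.9 r=-0.8 z=1.0 C=[ 516.3 -199.3] T=26.1 
48 act 48.2 t=0.3 r=-1.2 z=0.5 C=[ 516.2 -199.3] T=26.5 
56 act 56.1 t=1.3 r=-0.7 z=0.6 C=[ 516.2 -199.4] T=26.9 
64 act 64.1 t=1.3 r=-0.4 z=0.7 C=[ 516.2 -199.4] T=27.2 
72 act 72.1 t=0.7 r=0.2 z=0.7 C=[ 516.2 -199.4] T=27.6 
80 act 80.1 t=1.4 r=0.2 z=1.2 C=[ 516.2 -199.4] T=28.0 
88 act 87.6 t=-2.4 r=0.3 z=-0.4 C=[ 516.2 -199.3] T=28.4 
96 act 95.3 t=-4.4 r=-0.2 z=-0.4 C=[ 516.2 -199.4] T=28.7 
104 act 103.6 t=-4.1 r=-0.1 z=-0.1 C=[ 516.2 -199.4] T=29.1 
112 act 111.8 t=-4.6 r=-0.1 z=0.5 C=[ 516.2 -199.4] T=29.5
```

Slack ended at about 85° (free ~+1, then -4.5 N). Now to 85°+360°.

```bash
python3 - <<'E'
from h import *
L=Lead([.5162,-.1994]); L.th=np.radians(112)
while np.degrees(L.th)<445.4:
    L.step(min(10,445.5-np.degrees(L.th)))
t=read_camera("top")[:,:,::-1]; cv2.imwrite("pics/top_b.png",t)
E
```

```text
122 act 122.0 t=-3.2 r=-0.9 z=1.4 C=[ 516.2 -199.4] T=29.9 
132 act 132.0 t=-3.6 r=-0.4 z=1.1 C=[ 516.2 -199.5] T=30.3 
142 act 142.0 t=-4.2 r=-0.8 z=2.4 C=[ 516.3 -199.5] T=30.7 
152 act 152.0 t=-3.8 r=-0.7 z=2.2 C=[ 516.3 -199.5] T=31.1 
162 act 161.9 t=-4.2 r=-0.8 z=2.2 C=[ 516.4 -199.5] T=31.5 
172 act 171.8 t=-4.5 r=-0.7 z=2.7 C=[ 516.4 -199.5] T=31.9 
182 act -178.2 t=-4.1 r=-0.2 z=3.3 C=[ 516.4 -199.5] T=32.3 
192 act -168.3 t=-4.7 r=0.1 z=3.3 C=[ 516.4 -199.5] T=32.7 
202 act -158.3 t=-4.1 r=0.8 z=3.1 C=[ 516.4 -199.5] T=33.1 
212 act -148.2 t=-3.9 r=0.6 z=2.6 C=[ 516.3 -199.6] T=33.5 
222 act -138.2 t=-4.5 r=0.1 z=2.7 C=[ 516.3 -199.6] T=33.9 
232 act -128.1 t=-4.3 r=-0.5 z=2.6 C=[ 516.4 -199.5] T=34.3 
242 act -118.1 t=-4.8 r=-0.8 z=2.0 C=[ 516.4 -199.5] T=34.7 
252 act -108.1 t=-4.2 r=-0.9 z=1.4 C=[ 516.4 -199.5] T=35.1 
262 act -98.1 t=-3.9 r=-1.2 z=1.6 C=[ 516.4 -199.4] T=35.5 
272 act -88.1 t=-4.5 r=-1.3 z=1.3 C=[ 516.4 -199.3] T=35.9 
282 act -78.1 t=-4.1 r=-1.6 z=0.8 C=[ 516.4 -199.2] T=36.3 
292 act -68.0 t=-4.6 r=-1.4 z=0.6 C=[ 516.4 -199.1] T=36.7 
302 act -58.0 t=
[... 244 characters left out ...]
.5 r=-1.6 z=-0.7 C=[ 516.  -198.9] T=38.7 
352 act -8.1 t=-3.9 r=-0.5 z=-0.7 C=[ 516.  -198.9] T=39.1 
362 act 1.9 t=-3.4 r=-1.8 z=-1.0 C=[ 515.9 -198.9] T=39.5 
372 act 11.8 t=-3.0 r=-1.6 z=-0.8 C=[ 515.8 -198.9] T=39.9 
382 act 21.8 t=-3.3 r=-0.9 z=-1.4 C=[ 515.7 -198.9] T=40.3 
392 act 31.8 t=-2.7 r=-1.4 z=-1.4 C=[ 515.6 -198.9] T=40.7 
402 act 41.8 t=-3.3 r=-1.2 z=-1.3 C=[ 515.6 -199. ] T=41.1 
412 act 51.8 t=-3.3 r=-1.5 z=-1.0 C=[ 515.5 -199.1] T=41.5 
422 act 61.7 t=-3.4 r=-1.8 z=-1.1 C=[ 515.5 -199.2] T=41.9 
432 act 71.7 t=-3.4 r=-1.8 z=-1.3 C=[ 515.4 -199.3] T=42.3 
442 act 81.7 t=-3.6 r=-2.0 z=-1.3 C=[ 515.4 -199.4] T=42.7 
446 act 84.7 t=-4.9 r=-1.9 z=-2.0 C=[ 515.4 -199.5] T=43.0
```

Release by opening only partly (clear of the hub), lift away, and check with the top camera.

```bash
python3 - <<'E'
from h import *
command_gripper(.5); p=get_tcp_pos()
movel([p[0],p[1],.24],v=.15,until_force=15)
move_pose([.5,-.42,.3],Q)
t=read_camera("top")[:,:,::-1]; cv2.imwrite("pics/top_c.png",t)
c=cv2.resize(t[235:315,270:410],None,fx=5.5,fy=5.5,interpolation=cv2.INTER_CUBIC);cv2.imwrite("pics/c2.png",c)
print(get_time(),get_tcp_pos())
E
```

```text
45.675 [ 0.5002252  -0.41842581  0.29930237]
```

View pics/c2.png

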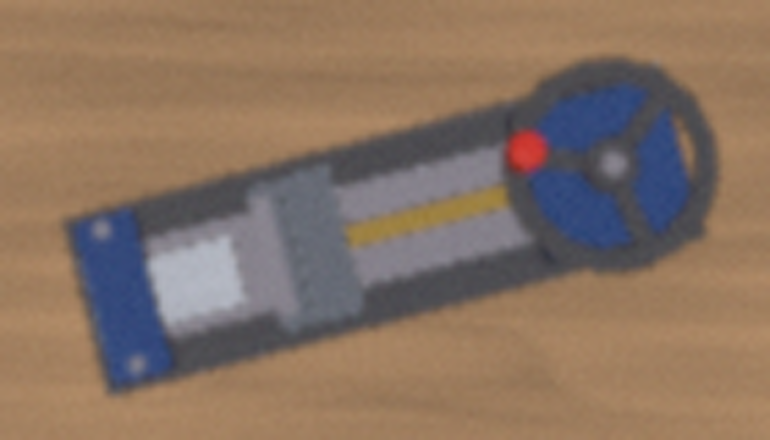

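The block stands against the anvil (crop x≈160). The carriage is about 4–5 mm behind its starting place, which fits the counted turns (250° forward, 360° back). The knob is free. Handing in.

```bash
python3 -c "
from station import *
print(job_done(),get_time())"
```

```text
the job is handed in; nothing more can be done
the job is handed in; nothing more can be done
```

I nipped the gauge block at an estimated 130 N (from the force on the knob), backed the jaw off one counted turn after the slack ran out, let go of the wheel and handed in at about 46 s; no pass/fail result came back.

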